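# Switch the airbrush air selector to the coupled outlet

## Robot

A 6-joint arm with a two-finger parallel gripper is mounted at the origin on the work surface; the furniture and walls round the work are solid. World frame = base frame: x ahead of the robot, y to its left, z up, the work surface at z = 0. Lengths are in mm, angles in rad, forces in N, time in s.
With the tool pointing down it reaches from about 350 to 775 mm from the base axis. Payload 7.3 kg.
Tool frame: the origin (TCP) lies on the front face of the gripper's body, between the roots of the fingers; the fingertips stand 66 mm ahead of it and the grasp point (between the pads) lies 47 mm ahead of it (bot.tip_extent is the distance from the TCP to the fingertips, in mm); z points along the fingers, y is the line along which they close (so a half turn about z gives the same grasp; the last joint's range is limited). The gripper opens to 92 mm and grips with 3 to 60 N. Pads are 19 mm wide; open, the fingers measure 130 mm over their backs; the gripper's body (75 mm by 190 mm) begins 47 mm behind the grasp point.
Start: joints at [-1.468, 0.342, 1.524, -0, 1.275, -0.146], TCP at [129.298, -508.843, 292.241] pointing down, gripper open.
Joint ranges: [-2.53, 2.53], [-0.77, 2.02], [0.04, 2.7], [-1, 4.14], [0.28, 2.66], [-3.11, 3.11]. Speed limits (rad/s): [2.57, 2.57, 3.14, 3.14, 3.14, 3.14].

## Interface

Orientations are given as [roll, pitch, yaw] about the fixed x, y, z axes, in that order (R = Rz(yaw) Ry(pitch) Rx(roll)).
In Python, from plant import readout, viewer, order, bot gives the robot as it stands.
- The arm moves only by the shell command python3 -m creep 'ROWS'. ROWS is text: rows parted by semicolons, each of 7 numbers parted by spaces: the shift along the world's x, y, z in m, then the turn, a rotation vector about the world's x, y, z in rad, then the opening in per cent of the stroke, from 0 (shut) to 100 (fully open). A call has 1 to 8 rows; each row shifts and turns the commanded pose from where the row before left it; what a row does not reach is not made up. A row lasts 1/12 s, in which the tool goes at most 41.7 mm and 7.16 degrees, less where a joint would pass 70% of its speed; a pose out of reach is approached as far as the arm can. A call is refused whole if a number of a shift passes 0.0417 or a number of a turn 0.125, either way. A call with a gripper value outside its range is refused whole. The fingers move at their own pace and stop on an object; the grip force is fixed at half the most. Time passes only in rows, so rows that do not move let the fingers close. It gives the time, the measured TCP pose, the force, the opening and the grip force at its end, in the units of the state.
- readout.get_obs(): the state, without advancing time (a new reading comes with each control period).
- viewer.capture(name): name is "scene" or "top"; returns the picture (420x560x3 uint8, red, green, blue); there is no depth.
- viewer.camera_info(name): a dict with "fx", "fy", "cx", "cy" (pixels), "origin" and "rotation" of the camera in the world. Camera axes: x right, y up, looking along -z (the intrinsics and any distortion apply to the point x, -y, -z); pixel columns grow to the right and rows downward; lengths in mm; the calibration is good to about 2 mm. A picture is of the moment at which its call begins. camera_info takes no time and is no camera call.
- order.close_job(): hands the job in; it is judged then, once.
The state is a dict: "time": time; "joint_positions": joint angles; "dq": joint speeds; "tau": joint torques, N m; "tool_pos": TCP position; "tcp_rot": TCP orientation; "contact_force": force on the tool from outside, world axes, zero at the start; "moment": the same for the moment, N m; "grip_width": finger opening in mm; "finger_force": force on a finger pad.
Only numpy, scipy, OpenCV 4.12 (cv2) and the standard library are available. Lean on these libraries where they do the work, as an engineer would, in place of code of your own. Each camera call takes 0.05 s, during which the arm holds its last target. There are 200 camera calls.

## Task

The air selector is parked; switch it to the outlet that carries the tall ribbed hose coupling (the other outlets have flat blanking plugs). Pull up the spring knob, turn the dial the shorter way round until its pointer is at the coupling, and feel for the lock hole near there so that the pin snaps fully home; go gently, never forcing the pin against the lock ring, and leave the things around it where they are.

Things in the scene. Friction and masses are not known exactly. Their poses are not given: they have to be found in the camera images.
- selector_base: Fixed air selector: round aluminium plate 260 mm across, 10 mm thick, with a dark drum 160 mm across up to 32 mm high. Origin: centre of its underside, on the dial's upright axis. Its own -x side is the parking sector, without outlets; the four outlets stand 112 mm from the axis, 62 and 118 degrees either side of its -x.
- dial: Grey dial 168 mm across, 8 mm thick (34 to 42 mm above the table), turning about the vertical axis without stops against a steady friction of about 0.12 N m. Origin: on the axis, 34 mm above the table. Its own -x points to pointer and knob. At the start it is parked, at most 19 degrees off the base's -x.
- pointer_tip (a point): Tip of the short pointer that sticks out of the dial's rim, 92 mm from the axis, 38 mm above the table, in the same direction from the axis as the knob.
- knob_mid (a point): Middle of the black round pull knob of the index plunger: upright cylinder 24 mm across, 30 mm high, 66 mm from the axis; this point is 15 mm below its top and, with the pin home, 69 mm above the table (knob from 54 to 84 mm; the steel collar below ends at 52 mm). The knob spins freely about its own upright axis.
- plunger (a joint): Height of knob and pin above fully home, m, 0 to 0.018. A damped spring pushes down with 5 N at 0, 7 N at 0.018. The pin (8 mm across, flat end) is hidden below the dial. It reads 0 in the parking slot and in a lock hole, 0.008 when its end rides on the lock ring; raised past 0.010 it swings clear of everything. It cannot leave the parking slot without being raised.
- lock_ring (a point): Centre of the lock ring's upper face, on the axis, 30 mm above the table; the ring is hidden in the drum. Each outlet has one lock hole 10.6 mm wide, 66 mm from the axis; its middle lies 3 to 7 mm along the arc to one side or the other of the line from axis to outlet, unknown and not visible. The pin falls in by itself when slid over it with the knob free to drop, and then blocks the dial.
- hose_coupling: Fixed steel hose coupling on one of the four outlets: 22 mm across at the foot, ribbed spigot above, 36.5 mm tall. Origin: centre of its underside, 10 mm above the table. Its top is lower than the knob.
- plug_a: Fixed flat steel blanking plug on another outlet, 22 mm across, 9 mm tall; origin: centre of its underside, 10 mm above the table.
- plug_b: Blanking plug like plug_a, on another outlet.
- plug_c: Blanking plug like plug_a, on another outlet.
- pot_by: Bystander: white-lidded paint pot 62 mm across and 58 mm high, loose, beside the selector; origin: centre of its underside.
- tube_by: Bystander: white paint tube with black cap, 38 x 106 x 20 mm, lying loose; origin: centre of its underside.
- eraser_by: Bystander: eraser 21 x 60 x 13 mm, lying loose; origin: centre of its underside.

How it is judged:
By the outcome, as a careful person would: the job done as asked, in the order asked, and still so for the second after the job is handed in, with the robot touching nothing.
It also fails if it takes over 51 s, if anything falls off the work surface, if the arm or the gripper's body presses on something with over 40 N, if the wrist force passes 120 N, or if a joint passes its speed limit or range.

## Working session

There is one attempt and no reset: what is moved stays moved. The work goes in short steps, Python scripts to look and compute and a shell command to move; the robot and the scene stay as the last step left them, time stands still between calls to the robot, and variables do not carry over. Pictures are saved under pics/ and viewed, at most 10 in all, crops included, and the job is handed in when it is done.

```bash
mkdir -p pics; python3 - <<'E'
from plant import readout, viewer, order, bot
import cv2
for n in("scene","top"):
    im=viewer.capture(n); cv2.imwrite(f"pics/{n}0.png",im[:,:,::-1]); print(viewer.camera_info(n))
print(readout.get_obs(), [a for a in dir(bot) if a[0]!='_'])
E
```

```text
{'fx': 438.51460381917224, 'fy': 438.51460381917224, 'cx': 286.1835147142848, 'cy': 212.404494876095, 'origin': array([275.54956772, 649.69924515, 574.68656716]), 'rotation': array([ 0.96447439,  0.00307054, -2.62519506])}
{'fx': 522.8013337203614, 'fy': 522.8013337203614, 'cx': 281.5989702534731, 'cy': 205.6050081070546, 'origin': array([ 409.90310607,   42.83779235, 1319.20302492]), 'rotation': array([ 0.16680545, -0.01993272, -1.59157518])}
{'time': 0.1, 'joint_positions': array([-1.46799349e+00,  3.42661546e-01,  1.52489047e+00,  6.87236193e-06,
        1.27540630e+00, -1.45990423e-01]), 'dq': array([ 0.00173718, -0.00227047, -0.00420153,  0.00052945, -0.00094081,
        0.00051988]), 'tau': array([ 3.44910295e-03, -4.32002842e+01, -2.44696462e+01,  7.19509763e-02,
        5.26475371e-02, -5.97104872e-05]), 'tool_pos': array([ 129.27402444, -508.56470472,  291.62081619]), 'tcp_rot': array([-3.14024247e+00, -2.05168338e-04,  2.48791117e-01]), 'contact_force': array([ 0.11318203, -0.50742497, -0.38958598]), 'moment': array([-0.00190767,  0.01410697, -0.00716129]), 'finger_force': 0.0, 'grip_width': 91.89828617974052} ['Unreachable', 'tip_extent']
```

View pics/scene0.png

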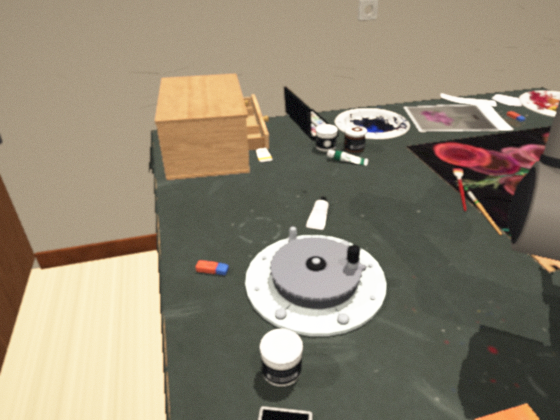

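View pics/top0.png

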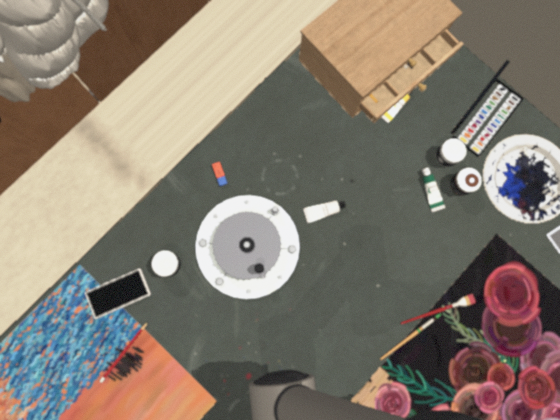

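```bash
cat > h.py <<'E'
import numpy as np, cv2
from scipy.spatial.transform import Rotation as R
from plant import readout, viewer, order, bot
def ray(n,u,v):
    c=viewer.camera_info(n); M=R.from_euler('xyz',c['rotation']).as_matrix()
    d=M@np.array([(u-c['cx'])/c['fx'],-(v-c['cy'])/c['fy'],-1.]); return c['origin'],d
def onz(n,u,v,z):
    o,d=ray(n,u,v); return (o+d*(z-o[2])/d[2])
def proj(n,p):
    c=viewer.camera_info(n); M=R.from_euler('xyz',c['rotation']).as_matrix()
    q=M.T@(np.array(p)-c['origin']); return np.array([c['cx']+c['fx']*q[0]/-q[2], c['cy']-c['fy']*q[1]/-q[2]])
E
python3 - <<'E'
from h import *
im=cv2.imread('pics/top0.png')
a=cv2.resize(im[185:310,185:350],None,fx=4.5,fy=4.5,interpolation=cv2.INTER_CUBIC); 
im2=cv2.imread('pics/scene0.png'); b=cv2.resize(im2[215:340,235:400],None,fx=4.5,fy=4.5,interpolation=cv2.INTER_CUBIC)
cv2.imwrite('pics/a.png',a);cv2.imwrite('pics/b.png',b)
# plate ellipse by bright mask
g=cv2.cvtColor(im,cv2.COLOR_BGR2GRAY)
for n,f,box in(('top',im,(185,310,185,305)),('scene',im2,(215,335,235,395))):
    g=cv2.cvtColor(f,cv2.COLOR_BGR2GRAY); m=np.zeros_like(g); y0,y1,x0,x1=box
    m[y0:y1,x0:x1]=(g[y0:y1,x0:x1]>150)*255
    cs,_=cv2.findContours(m,cv2.RETR_EXTERNAL,cv2.CHAIN_APPROX_NONE); c=max(cs,key=cv2.contourArea)
    h=cv2.convexHull(c)[:,0]
    P=np.array([onz(n,u,v,10)[:2] for u,v in c[:,0]])
    e=cv2.minEnclosingCircle(P.astype(np.float32)); A=np.c_[P,np.ones(len(P))]; s=np.linalg.lstsq(A,(P**2).sum(1),rcond=None)[0]
    print(n,e,s[:2]/2,np.sqrt(s[2]+(s[:2]/2)@(s[:2]/2)))
E
```

```text
top ((529.4743041992188, 100.60057067871094), 131.0441131591797) [529.37489541 100.56595536] 129.687187306186
scene ((531.6069946289062, 113.91873168945312), 145.0451202392578) [531.15280484 110.22373339] 127.23032065886227
```

View pics/a.png

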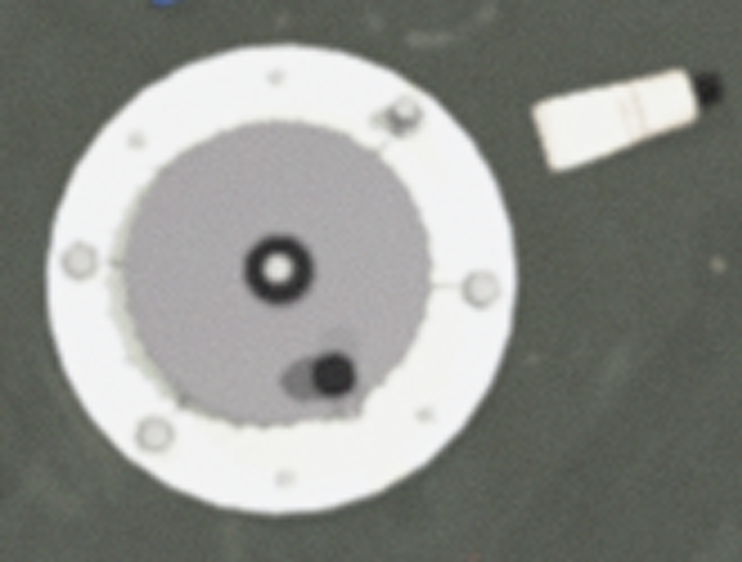

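View pics/b.png

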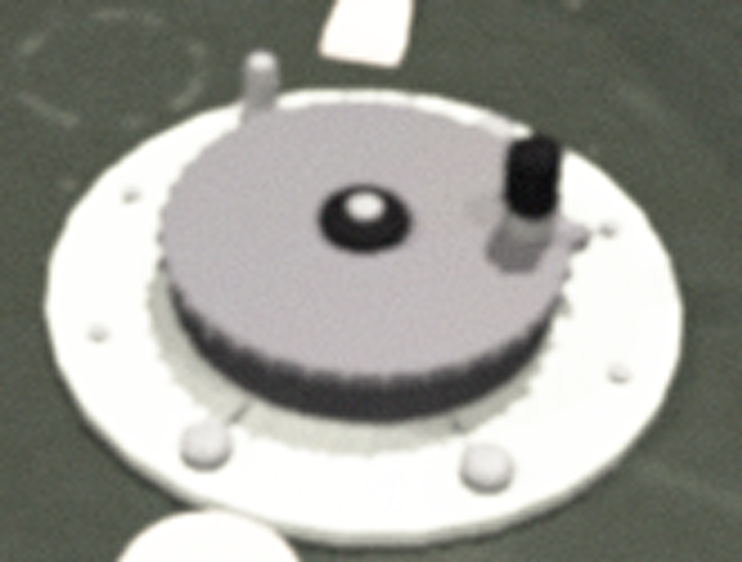

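```bash
python3 - <<'E'
from h import *
im=cv2.imread('pics/top0.png')
C=np.array([529.4,100.6])
f=lambda n,x,y,z,u0,v0: onz(n,u0+(x+.5)/4.5-.5,v0+(y+.5)/4.5-.5,z)[:2]
for nm,x,y,z in(('pa',79,260,19),('pb',155,434,19),('pc',481,289,19),('coup',407,110,46.5),('knob',334,374,84),('hub',279,268,45),('ptr',345,408,38),('tubeL',533,110,10),('cap',720,88,10)):
    p=f('top',x,y,z,185,185); d=p-C; print(nm,p.round(1),np.hypot(*d).round(1),np.degrees(np.arctan2(d[1],d[0])).round(1))
for nm,x,y,z in(('pa',206,444,19),('pc',487,465,19),('coup',262,60,46.5),('knob',535,145,84),('hub',365,205,45),('ptr',580,237,38)):
    p=f('scene',x,y,z,235,215); d=p-C; print(nm,p.round(1),np.hypot(*d).round(1),np.degrees(np.arctan2(d[1],d[0])).round(1))
E
```

```text
pa [539.  211.7] 111.5 85.0
pb [443.  169.9] 110.8 141.2
pc [518.8 -10. ] 111.1 -95.5
coup [615.3  29.3] 111.6 -39.7
knob [470.5  70.4] 66.2 -152.9
hub [530.1 100.3] 0.7 -25.4
ptr [454.3  65.8] 82.7 -155.1
tubeL [620.  -42.1] 169.0 -57.6
cap [ 630.7 -148.4] 268.9 -67.9
pa [535.2 215.5] 115.0 87.1
pc [440.3 173.6] 115.2 140.6
coup [614.3  29.3] 110.9 -40.0
knob [470.2  69.6] 66.8 -152.4
hub [531.2  93.2] 7.6 -76.6
ptr [450.1  60.9] 88.7 -153.4
```

The top crop shows the knob at (334,374), hub at (279,268), plugs at (79,260), (155,434) and (481,289), and the tall coupling at (407,110). The scene crop confirms the coupling behind the dial. The measured radii (66 and 111–112 mm) match the given sizes. The knob is at -152.9° and the coupling at about -39.5°, so the dial turns +113.5° CCW.

```bash
python3 -m creep '0.02 0.034 0 0 0 -0.118 100;0.02 0.034 0 0 0 -0.118 100;0.02 0.034 0 0 0 -0.118 100;0.02 0.034 0 0 0 -0.118 100;0.02 0.034 0 0 0 -0.118 100;0.02 0.034 0 0 0 -0.118 100;0.02 0.034 0 0 0 -0.118 100;0.02 0.034 0 0 0 -0.118 100' && python3 -m creep '0.02 0.034 -0.01 0 0 0 70;0.02 0.034 -0.01 0 0 0 70;0.02 0.034 -0.01 0 0 0 70;0.02 0.034 -0.01 0 0 0 70;0.02 0.034 -0.01 0 0 0 70;0.02 0.034 -0.01 0 0 0 70;0.02 0.034 -0.01 0 0 0 70;0.02 0.034 -0.01 0 0 0 70'
```

```text
time: 0.77
tool_pos: [282.2, -249.2, 292.2]
tcp_rot: [-3.142, 0.0, -0.652]
contact_force: [1.1, -0.8, -0.5]
grip_width: 91.9
finger_force: 0.0
time: 1.43
tool_pos: [442.2, 23.1, 211.7]
tcp_rot: [3.141, 0.0, -0.646]
contact_force: [-0.3, 0.4, 0.8]
grip_width: 64.3
finger_force: 0.0
```

```bash
python3 -m creep '0.014 0.024 -0.02 0 0 -0.05 70;0.014 0.023 -0.02 0 0 0 70;0 0 -0.01 0 0 0 70;0 0 0 0 0 0 70;0 0 0 0 0 0 70' && python3 - <<'E'
from h import *
im=viewer.capture('scene'); cv2.imwrite('pics/s1.png',cv2.resize(im[160:340,220:440,::-1],None,fx=3.3,fy=3.3))
p=readout.get_obs(); print(p['tool_pos'],p['tcp_rot'])
E
```

```text
time: 1.85
tool_pos: [469.2, 68.0, 161.7]
tcp_rot: [3.14, 0.002, -0.696]
contact_force: [-0.1, -0.9, 0.3]
grip_width: 64.4
finger_force: 0.0
[469.62771732  67.64654524 162.51778452] [ 3.14110592e+00  3.22812603e-04 -6.96801853e-01]
```

View pics/s1.png

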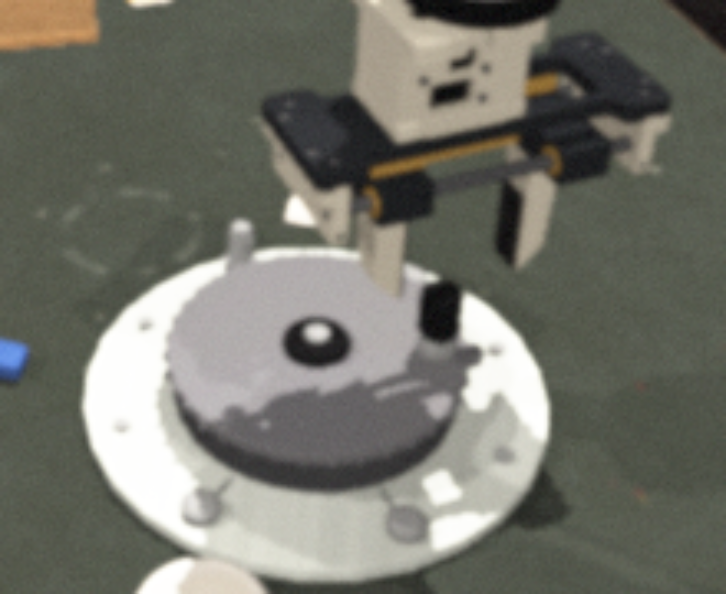

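The gripper straddles the knob: fingertips at (392,292) and (518,262), knob top at (441,288). Next I nudge it, go down, close gently and check.

```bash
python3 - <<'E'
from h import *
for p in((469.6,67.6,96.5),(470.5,70.2,84)):
    u=proj('scene',p); print((u-[220,160])*3.3)
E
python3 -m creep '0.001 0.0025 -0.014 0 0 0 70;0 0 -0.014 0 0 0 70;0 0 -0.012 0 0 0 70;0 0 0 0 0 0 60;0 0 0 0 0 0 60'
```

```text
[445.06427015 266.50690132]
[439.61307781 287.01211259]
time: 2.32
tool_pos: [470.9, 69.7, 123.0]
tcp_rot: [-3.142, -0.0, -0.698]
contact_force: [0.1, -0.6, 0.7]
grip_width: 56.5
finger_force: 0.0
```

```bash
python3 -m creep '0 0 0 0 0 0 35;0 0 0 0 0 0 28;0 0 0 0 0 0 24;0 0 0 0 0 0 20;0 0 0 0 0 0 20;0 0 0 0 0 0 20'
```

```text
time: 2.82
tool_pos: [470.4, 70.3, 122.6]
tcp_rot: [3.141, 0.0, -0.696]
contact_force: [-2.4, -1.9, 5.4]
grip_width: 23.0
finger_force: 30.0
```

```bash
python3 -m creep '0 0 0.004 0 0 0 20;0 0 0.004 0 0 0 20;0 0 0.003 0 0 0 20;0 0 0.003 0 0 0 20;0 0 0 0 0 0 20;0 0 0 0 0 0 20' && python3 - <<'E'
from h import *
p=readout.get_obs()['tool_pos'][:2]; C=np.array([529.4,100.6])
d=p-C; a0=np.arctan2(d[1],d[0]); r=np.hypot(*d); print(np.degrees(a0),r)
# arc to 311.5 deg from a0, steps ; radius 66
a1=np.radians(311.5); n=24
A=np.linspace(a0%(2*np.pi),a1,n+1); P=np.c_[np.cos(A),np.sin(A)]*r+C
Q=np.round(P-P[0],3); D=np.diff(Q,axis=0); print("; ".join("%g %g"%tuple(x) for x in D))
E
```

```text
time: 3.32
tool_pos: [470.4, 70.4, 136.1]
tcp_rot: [3.141, 0.001, -0.697]
contact_force: [-2.0, -2.6, -6.8]
grip_width: 23.6
finger_force: 30.0
-152.8824366364281 66.33654908458298
2.463 -4.391; 2.789 -4.191; 3.099 -3.967; 3.391 -3.722; 3.663 -3.453; 3.914 -3.166; 4.144 -2.859; 4.348 -2.537; 4.528 -2.2; 4.682 -1.851; 4.809 -1.49; 4.908 -1.121; 4.979 -0.745; 5.021 -0.366; 5.034 0.016; 5.019 0.398; 4.974 0.777; 4.9 1.152; 4.8 1.52; 4.67 1.88; 4.514 2.229; 4.332 2.565; 4.125 2.886; 3.894 3.19
```

```bash
python3 -m creep '0.0025 -0.0044 0 0 0 0 20;0.0028 -0.0042 0 0 0 0 20;0.0031 -0.004 0 0 0 0 20;0.0034 -0.0037 0 0 0 0 20;0.0036 -0.0034 0 0 0 0 20;0.0039 -0.0032 0 0 0 0 20;0 0 0 0 0 0 20'
```

```text
time: 3.9
tool_pos: [490.6, 46.1, 136.0]
tcp_rot: [3.14, -0.0, -0.697]
contact_force: [-2.0, -4.7, -7.4]
grip_width: 23.1
finger_force: 30.0
```

```bash
python3 -m creep '0.0041 -0.0029 0 0 0 0 20;0.0044 -0.0025 0 0 0 0 20;0.0045 -0.0022 0 0 0 0 20;0.0047 -0.0018 0 0 0 0 20;0.0048 -0.0015 0 0 0 0 20;0.0049 -0.0011 0 0 0 0 20;0.005 -0.0008 0 0 0 0 20;0.005 -0.0004 0 0 0 0 20' && python3 -m creep '0 0 0 0 0 0 20;0 0 0 0 0 0 20'
```

```text
time: 4.57
tool_pos: [528.3, 33.2, 136.2]
tcp_rot: [3.141, -0.001, -0.697]
contact_force: [-1.7, -4.0, -7.5]
grip_width: 23.1
finger_force: 30.0
time: 4.73
tool_pos: [529.1, 33.3, 136.6]
tcp_rot: [-3.141, -0.004, -0.697]
contact_force: [2.2, -7.2, -7.3]
grip_width: 23.1
finger_force: 30.0
```

```bash
python3 -m creep '0.005 -0.0005 0 0 0 0 20;0.005 0.0002 0 0 0 0 20;0.005 0.0006 0 0 0 0 20;0.0049 0.001 0 0 0 0 20;0.0048 0.0015 0 0 0 0 20;0.0047 0.0019 0 0 0 0 20;0 0 0 0 0 0 20' && python3 -m creep '0.0045 0.0022 0 0 0 0 20;0.0043 0.0026 0 0 0 0 20;0.0041 0.0029 0 0 0 0 20;0.0039 0.0032 0 0 0 0 20;0 0 0 0 0 0 20;0 0 0 0 0 0 20' && python3 - <<'E'
from h import *
p=readout.get_obs()['tool_pos'][:2]; C=np.array([529.4,100.6])
d=p-C; print(np.degrees(np.arctan2(d[1],d[0])),np.hypot(*d))
im=viewer.capture('top'); cv2.imwrite('pics/t2.png',cv2.resize(im[185:310,185:350,::-1],None,fx=4.5,fy=4.5,interpolation=cv2.INTER_CUBIC))
im=viewer.capture('scene'); cv2.imwrite('pics/s2.png',cv2.resize(im[180:340,230:430,::-1],None,fx=3.7,fy=3.7,interpolation=cv2.INTER_CUBIC))
E
```

```text
time: 5.32
tool_pos: [558.2, 39.6, 136.4]
tcp_rot: [-3.14, -0.001, -0.696]
contact_force: [2.0, -0.8, -6.3]
grip_width: 22.8
finger_force: 30.0
time: 5.82
tool_pos: [574.4, 50.6, 136.4]
tcp_rot: [-3.14, -0.001, -0.696]
contact_force: [2.0, 0.5, -7.3]
grip_width: 23.4
finger_force: 30.0
-47.96448193024403 67.26863306494991
```

View pics/s2.png

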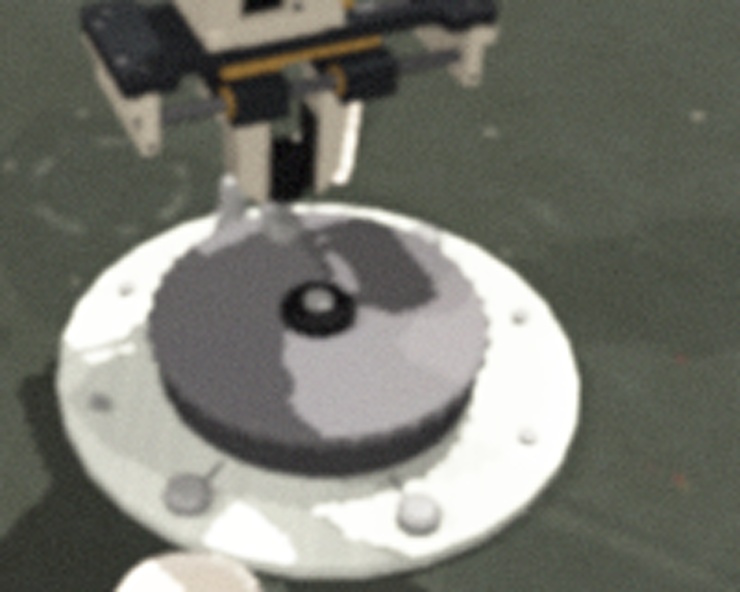

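The knob is raised and held at -48°, just short of the coupling (coupling at (230,200) in the picture, gripper at (285,170)). I'll lower it until the pin nearly meets the ring, then open slightly so only the spring acts.

```bash
python3 -m creep '0 0 -0.002 0 0 0 20;0 0 -0.002 0 0 0 20;0 0 -0.001 0 0 0 20;0 0 0 0 0 0 20;0 0 0 0 0 0 20' && python3 -m creep '0 0 0 0 0 0 28;0 0 0 0 0 0 32;0 0 0 0 0 0 32;0 0 0 0 0 0 32'
```

```text
time: 6.33
tool_pos: [573.7, 49.9, 131.3]
tcp_rot: [3.142, -0.0, -0.697]
contact_force: [2.0, 0.5, -7.4]
grip_width: 23.0
finger_force: 30.0
time: 6.67
tool_pos: [573.8, 49.9, 131.9]
tcp_rot: [-3.141, -0.001, -0.697]
contact_force: [-1.3, 0.7, -0.3]
grip_width: 29.0
finger_force: 0.0
```

```bash
python3 -m creep '0 0 -0.003 0 0 0 29;0 0 -0.003 0 0 0 29;0.0007 0.0006 0 0 0 0 29;0.0007 0.0006 0 0 0 0 29;0.0007 0.0006 0 0 0 0 29;0.0007 0.0006 0 0 0 0 29' && python3 -m creep '0.0005 0.0005 0 0 0 0 29;0.0005 0.0005 0 0 0 0 29;0.0005 0.0005 0 0 0 0 29;0.0005 0.0005 0 0 0 0 29'
```

```text
time: 7.17
tool_pos: [576.1, 52.1, 125.0]
tcp_rot: [3.14, 0.001, -0.697]
contact_force: [-1.8, -2.2, -1.3]
grip_width: 26.7
finger_force: 1.4
time: 7.5
tool_pos: [578.4, 54.3, 125.2]
tcp_rot: [3.141, 0.0, -0.697]
contact_force: [-2.3, -3.2, -2.4]
grip_width: 26.3
finger_force: 1.4
```

```bash
python3 -m creep '0.0005 0.0005 0 0 0 0 29;0.0005 0.0005 0 0 0 0 29;0 0 0 0 0 0 29' && python3 -m creep '0.0005 0.0006 0 0 0 0 29;0.0005 0.0006 0 0 0 0 29;0 0 0 0 0 0 29' && python3 -m creep '0 0 0 0 0 0 29'
```

```text
time: 7.75
tool_pos: [579.6, 55.5, 125.3]
tcp_rot: [-3.142, -0.0, -0.697]
contact_force: [-1.2, -3.0, -1.7]
grip_width: 26.4
finger_force: 1.1
time: 8.0
tool_pos: [580.6, 56.7, 125.3]
tcp_rot: [-3.142, -0.0, -0.697]
contact_force: [-0.5, -2.1, -2.3]
grip_width: 26.9
finger_force: 1.1
time: 8.08
tool_pos: [580.6, 56.6, 125.4]
tcp_rot: [-3.141, -0.0, -0.697]
contact_force: [-1.5, -2.1, -1.5]
grip_width: 26.7
finger_force: 1.0
```

```bash
for i in 1; do :; done; python3 -m creep '0.0005 0.0006 0 0 0 0 29;0.0005 0.0006 0 0 0 0 29;0 0 0 0 0 0 29' && python3 -m creep '0.0005 0.0006 0 0 0 0 29;0.0005 0.0006 0 0 0 0 29;0 0 0 0 0 0 29' && python3 -m creep '0.0004 0.0006 0 0 0 0 29;0.0004 0.0006 0 0 0 0 29;0 0 0 0 0 0 29'
```

```text
time: 8.33
tool_pos: [581.6, 57.8, 125.4]
tcp_rot: [-3.142, -0.0, -0.697]
contact_force: [-1.4, -2.2, -1.4]
grip_width: 26.9
finger_force: 1.1
time: 8.58
tool_pos: [582.6, 59.1, 125.3]
tcp_rot: [-3.142, -0.0, -0.697]
contact_force: [-0.6, -1.7, -1.8]
grip_width: 26.6
finger_force: 1.1
time: 8.83
tool_pos: [583.4, 60.3, 125.3]
tcp_rot: [-3.142, 0.0, -0.697]
contact_force: [-1.1, -2.1, -2.2]
grip_width: 26.5
finger_force: 1.0
```

```bash
python3 -m creep '0.0004 0.0006 0 0 0 0 29;0.0004 0.0006 0 0 0 0 29;0 0 0 0 0 0 29' && python3 -m creep '0.0004 0.0006 0 0 0 0 29;0.0004 0.0006 0 0 0 0 29;0 0 0 0 0 0 29' && python3 -m creep '0.0004 0.0006 0 0 0 0 29;0.0004 0.0006 0 0 0 0 29;0 0 0 0 0 0 29'
```

```text
time: 9.08
tool_pos: [584.3, 61.6, 125.5]
tcp_rot: [-3.141, -0.0, -0.697]
contact_force: [-0.2, -1.8, -0.8]
grip_width: 26.3
finger_force: 0.8
time: 9.33
tool_pos: [585.1, 62.7, 125.4]
tcp_rot: [-3.141, -0.0, -0.697]
contact_force: [-0.3, -0.5, 0.1]
grip_width: 26.9
finger_force: 0.7
time: 9.58
tool_pos: [585.8, 63.8, 125.4]
tcp_rot: [3.142, -0.0, -0.696]
contact_force: [-0.9, -2.7, 0.1]
grip_width: 26.4
finger_force: 0.9
```

```bash
python3 -m creep '0.0004 0.0006 0 0 0 0 29;0 0 0 0 0 0 29;0 0 0 0 0 0 29' && python3 -m creep '0.0004 0.0006 0 0 0 0 29;0 0 0 0 0 0 29;0 0 0 0 0 0 29'; python3 - <<'E'
from h import *
im=viewer.capture('scene'); cv2.imwrite('pics/s3.png',cv2.resize(im[180:290,240:380,::-1],None,fx=5,fy=5,interpolation=cv2.INTER_CUBIC))
E
```

```text
time: 9.83
tool_pos: [585.9, 64.1, 125.4]
tcp_rot: [3.141, 0.0, -0.697]
contact_force: [-2.6, -3.6, 1.8]
grip_width: 26.7
finger_force: 2.2
time: 10.08
tool_pos: [586.1, 64.4, 125.4]
tcp_rot: [3.14, 0.0, -0.697]
contact_force: [-4.1, -5.4, 2.1]
grip_width: 26.9
finger_force: 3.4
```

View pics/s3.png

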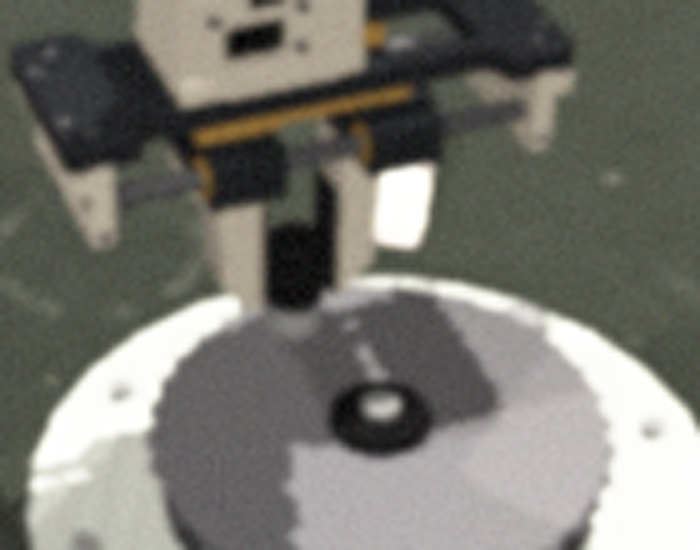

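The knob now sits low between the fingers (top at about (300,228)), and pushing meets a firm stop at 7 N, so the pin has dropped. I'll take off the side load, open, lift off and check the height.

```bash
python3 -m creep '-0.0005 -0.0006 0 0 0 0 29;-0.0005 -0.0006 0 0 0 0 29;0 0 0 0 0 0 32;0 0 0 0 0 0 45;0 0 0 0 0 0 60;0 0 0 0 0 0 60;0 0 0 0 0 0 60' && python3 -m creep '0 0 0.02 0 0 0 60;0 0 0.03 0 0 0 60;0 0 0.04 0 0 0 60;-0.02 -0.02 0.03 0 0 0 60;-0.03 -0.02 0.03 0 0 0 60;-0.03 -0.02 0 0 0 0 60;-0.03 -0.02 0 0 0 0 60;0 0 0 0 0 0 60' && python3 -m creep '-0.03 -0.02 0 0 0 0 60;-0.03 -0.02 0 0 0 0 60;-0.03 -0.02 0 0 0 0 60;-0.03 -0.02 0 0 0 0 60;-0.03 -0.02 0 0 0 0 60;0 0 0 0 0 0 60' && python3 - <<'E'
from h import *
im=viewer.capture('scene'); cv2.imwrite('pics/s4.png',cv2.resize(im[180:340,230:430,::-1],None,fx=3.7,fy=3.7,interpolation=cv2.INTER_CUBIC))
im=viewer.capture('top'); cv2.imwrite('pics/t4.png',cv2.resize(im[185:310,185:350,::-1],None,fx=4.5,fy=4.5,interpolation=cv2.INTER_CUBIC))
a=np.radians(-34.5)
for z in(84,54,92): print(z,(proj('scene',(529.4+66*np.cos(a),100.6+66*np.sin(a),z))-[230,180])*3.7, (proj('top',(529.4+66*np.cos(a),100.6+66*np.sin(a),z))-[185,185])*4.5)
E
```

```text
time: 10.72
tool_pos: [585.6, 63.9, 125.3]
tcp_rot: [-3.141, -0.0, -0.697]
contact_force: [0.0, 0.4, 1.1]
grip_width: 51.4
finger_force: 0.0
time: 11.38
tool_pos: [474.2, -15.8, 272.2]
tcp_rot: [3.139, 0.002, -0.698]
contact_force: [0.2, 1.2, -0.7]
grip_width: 55.2
finger_force: 0.0
time: 11.88
tool_pos: [325.2, -115.8, 271.9]
tcp_rot: [3.14, 0.001, -0.701]
contact_force: [1.8, 0.4, -0.1]
grip_width: 55.1
finger_force: 0.0
84 [253.2474944 170.7343266] [342.93795439 156.8044565 ]
54 [252.50284054 217.27063   ] [343.96267447 164.50253945]
92 [253.45131785 157.99661035] [342.65642786 154.68952328]
```

View pics/s4.png

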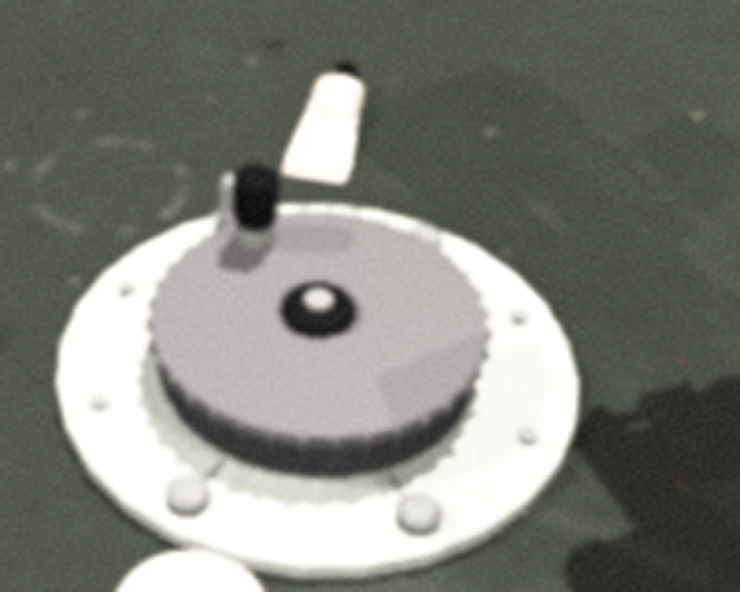

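View pics/t4.png

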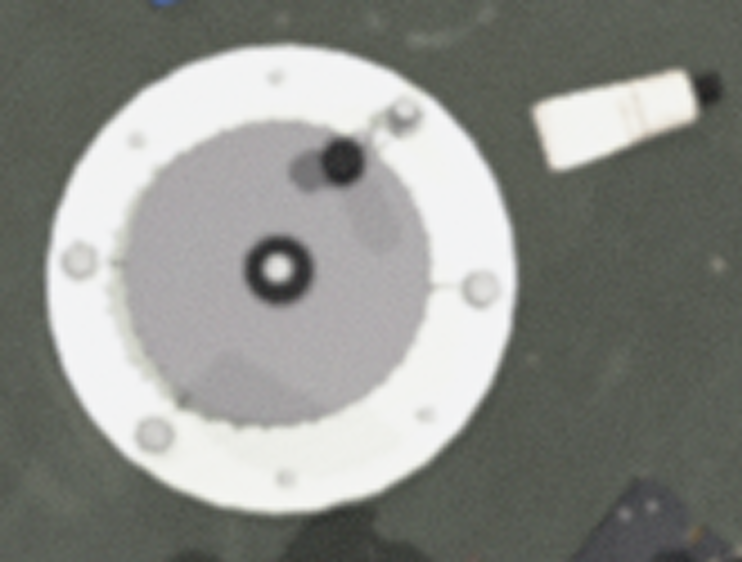

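The pictures put the knob beside the coupling with its top where a height of 84 mm predicts (about (253,171)), so the pin is fully home. The tube has not moved.

```bash
python3 -c "
from plant import order
print(order.close_job())"
```

```text
the job is handed in; nothing more can be done
None
```

The selector is switched to the hose-coupling outlet: the dial went the shorter way (CCW), the pin dropped into the lock hole about 5° past the coupling line and sits fully home in the pictures, and the job was handed in at about 12 s; the result was not reported back.

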